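# Shut and lock the battery hatch of a test box

### The arm

A 6-joint arm with a two-finger parallel gripper is mounted at the origin on the work surface. World frame = base frame: x ahead of the robot, y to its left, z up, the work surface at z = 0. Lengths are in mm, angles in rad, forces in N, time in s.
With the tool pointing down it reaches from about 375 to 900 mm from the base axis. Payload 3.1 kg.
Tool frame: the origin (TCP) lies at the very end of the fingers, on their centre line; the grasp point (between the pads) lies 19 mm behind it (robot.grip_point_offset is the z of the grasp point in the tool frame, in mm); z points along the fingers, y is the line along which they close (so a half turn about z gives the same grasp; the last joint's range is limited). The gripper opens to 87 mm and grips with 3 to 60 N. Pads are 19 mm wide; open, the fingers measure 117 mm over their backs; the gripper's body (75 mm by 190 mm) begins 51 mm behind the grasp point.
Start: joints at [-1.46, 0.527, 1.433, -0, 1.181, -0.178], TCP at [178.624, -598.907, 222.548] pointing down, gripper open.
Joint ranges: [-3.08, 3.08], [-0.75, 2.2], [0.22, 2.44], [-1.43, 4.57], [0, 2.65], [-2.85, 2.85]. Speed limits (rad/s): [2.79, 2.79, 3.14, 3.14, 3.14, 3.14].

### API

Orientations are given as a unit quaternion [x, y, z, w].
In Python, from rig import robot gives the robot as it stands.
- The arm moves only by the tool play_rows, never from a script. Its argument "rows" is a list of rows, each a list of 2 entries, a list of its own where there are three numbers: the shift along the tool's x, y, z normalised to -1 to 1, where 1 is 0.12 m, then the turn, a rotation vector about the tool's x, y, z normalised to -1 to 1, where 1 is 45 degrees. In form: [[[tx, ty, tz], [ax, ay, az]], ...]. A call has 1 to 8 rows; each row shifts and turns the commanded pose from where the row before left it, along the tool's axes as they then stand; what a row does not reach is not made up. A row lasts 1/10 s, in which the tool goes at most 50 mm and 8.59 degrees, less where a joint would pass 70% of its speed; a pose out of reach is approached as far as the arm can. A call with a number of a shift or a turn outside -1 to 1 is refused whole. A call with a gripper value outside its range is refused whole. "claw" is the gripper command: -1 is shut, 1 is fully open, values between are in proportion, set as the call begins (left out, the last holds). The fingers move at their own pace and stop on an object; the grip force is fixed at half the most. Time passes only in rows, so rows that do not move let the fingers close. It gives the time, the measured TCP pose, the force, the opening and the grip force at its end, in the units of the state.
- robot.observe(): the state, without advancing time (a new reading comes with each control period).
- robot.capture(name): name is "scene" or "top" or "wrist"; returns a dict with "img" (400x640x3 uint8, red, green, blue), "depth" (400x640 float32, mm along the optical axis (not along the pixel's ray), 0 where there is no reading), "intrinsics" (3x3 intrinsics, pixels), "extrinsics" (4x4, takes a point from camera to world coordinates). Camera axes: x right, y up, looking along -z (the intrinsics and any distortion apply to the point x, -y, -z); pixel columns grow to the right and rows downward; lengths in mm; the calibration is good to about 2 mm. A picture is of the moment at which its call begins.
- robot.close_job(): hands the job in; it is judged then, once.
The state is a dict: "time_s": time; "joints": joint angles; "qvel": joint speeds; "tau": joint torques, N m; "position": TCP position; "ee_rot": TCP orientation; "wrist_force": force on the tool from outside, world axes, zero at the start; "torque": the same for the moment, N m; "grip_width": finger opening in mm; "finger_force": force on a finger pad.
Only numpy, scipy, OpenCV 4.12 (cv2) and the standard library are available. Lean on these libraries where they do the work, as an engineer would, in place of code of your own. Each camera call takes 0.05 s, during which the arm holds its last target. There are 200 camera calls.

### The job

The cells of the sloping-front test box have been changed and its battery hatch left open. Swing the hatch fully shut, lock it by turning its slotted quarter-turn fastener clockwise to the stop with the broad-blade key from the tool stand, and put the key back upright and fully home in its pocket of the stand. Leave the circuit board, solder spool and flux bottle where they are.

Things in the scene. Friction and masses are not known exactly. Their poses are not given: they have to be found in the camera images.
- testbox: Fixed grey instrument case, 230 mm deep, 240 wide. Origin: centre of its underside; +x to its back, +y to its left, z up. Its panel rises from 55 mm high at the front (115 mm before the origin) to 157 mm at the back, sloping 25 degrees from level, facing the operator (-x) and up. Display and two knobs 14 mm tall on its lower part, the battery hatch in mid-width on its upper part.
- lid (a joint): Opening angle of the hatch lid, rad: 0 = shut, flush with the panel; starts at 1.9 to 2.15, standing about upright. It hinges on its upper, far edge and swings down towards the operator to shut. Stiff hinge: it stays where it is left; 1 to 3 N at the free edge swings it.
- lid_hinge (a point): Middle of the lid's hinge line, on the lid's outer face. Axes turn with the lid: -x from hinge to free edge, y along the hinge, z out of the outer face (shut: up and towards the operator, 25 degrees from vertical; open: away from the operator). The lid is a grey plate 121 mm wide (y), 6 mm thick, reaching 100 mm from the hinge.
- lid_edge (a point): Middle of the lid's free edge, on the outer face, 100 mm from the hinge. Same axes as lid_hinge.
- fastener (a joint): Turn of the fastener, rad: 0 = unlocked (slot parallel to the hinge), 1.571 = locked, at its stop (slot square to the hinge). Grows clockwise seen facing the lid's outer face. Starts at 0 to 0.3; takes 0.05 N m, stays where it is left. It turns a cam tongue below the lid, which locks under the panel's lip and, turned too soon, keeps the lid from shutting.
- slot (a point): Slotted round steel head of the fastener, 36 mm across, 8.5 mm proud of the lid's outer face, on the lid's centre line 24 mm from its free edge. Point: centre of the head's top, at the slot's mouth. Axes turn with the head: z out of it (the turning axis, away from the lid), x along the slot. The slot runs right across, 5 mm wide, 7 deep, its mouth widened to 9 by bevels 2 deep.
- key: The key: a stubby driver with a broad steel blade and black handle, 91 mm long, about 90 g, loose, standing blade down in the middle pocket of the stand. Origin: middle of the blade's end edge; axes as for key_grip.
- key_grip (a point): Middle of the key's handle, 68 mm above the blade's edge. Axes: z from blade to handle, x along the blade's width, y across its thickness. Handle 30 mm (x) by 20 (y) by 50 tall, flat sides; its top is 23 mm above this point; a collar 38 mm across, 5 thick, begins 27 mm below this point.
- key_tip (a point): Middle of the end edge of the key's blade, axes as for key_grip. The blade is 24 mm wide (x), 3 thick (y), 14 long, on a 10 mm shank. The key is the same after half a turn about z.
- key_collar (a point): Centre of the underside of the key's collar, 36 mm above the blade's edge.
- pocket (a point): Mouth of the key's pocket, in the middle of the top of the fixed black tool stand, 50 mm above the bench. Pocket 30 mm (x) by 16 (y), 43 deep, mouth bevelled by 3. With the key home its collar rests on the stand's top and their axes agree (or differ by half a turn). Stand 70 mm (x) by 150 (y); two round-handled drivers stay in it, 42 mm tall above its top, 53 mm to either side along y.
- flux_bottle_center (a point): White flux bottle, 44 mm across, 95 tall, standing; leave alone. Point: half-way up.
- circuit_board: Green circuit board on four feet, 100 x 75 x 26 mm; leave alone. Origin: bench level below its centre.
- solder_spool: Solder spool standing on its flange, 64 mm across, 40 tall; leave alone. Origin: centre of its underside.
Mind the look-alikes: they are no part of the job. What is shaped like the key but green is not meant.

How it is judged (in metres and radians):
On the way, in this order (a step that is already met when the one before it is completed fails the run):
1. the hatch is shut (value of joint lid below 0.05 rad), for 0.1 s.
2. with the hatch shut, the fastener is brought to its locked position by the key in its slot (value of joint lid below 0.05 rad and value of joint fastener above 1.35 rad and contact force between key and fastener above 0.3 N), for 0.04 s.
At the end, for the whole second after the job is handed in: The hatch is shut (within 0.04 rad), the fastener is turned to its locked position (beyond 1.35 of 1.571 rad), and the key is at rest, upright (within 0.1 rad) in its pocket of the stand with its collar down on the stand's top (collar within 8 mm of the pocket's mouth) (value of joint lid below 0.04 rad and value of joint fastener above 1.35 rad and distance between key_collar and pocket below 0.008 m and angle between key_collar's own z axis and vertical below 0.1 rad and linear speed of key below 0.02 m/s); the robot touches nothing.
It fails at once if the circuit board, solder spool or flux bottle is pushed more than 30 mm (distance of any of circuit_board, solder_spool, flux_bottle_center from where it was at the start of the episode above 0.03 m).
It also fails if it takes over 69 s, if anything falls off the work surface, if the arm or the gripper's body presses on something with over 40 N, if the wrist force passes 120 N, or if a joint passes its speed limit or range.

## Working session

There is one attempt and no reset: what is moved stays moved. The work goes in short steps, Python scripts to look and compute and a tool call to move; the robot and the scene stay as the last step left them, time stands still between calls to the robot, and variables do not carry over. Pictures are saved under pics/ and viewed, at most 10 in all, crops included, and the job is handed in when it is done.

Besides the shell and the picture viewer there is one more tool, called after ">>>" in YAML: its name, and indented under it one key for each argument. play_rows: Moves the arm, as the interface text tells. Scaled input: -1 to 1 covers 0.12 m each way for a shift and 45 degrees each way for a turn. Its arguments: {"type":"object","properties":{"rows":{"type":"array","items":{"type":"array"}},"claw":{"type":"number"}},"required":["rows"]}

```bash
ls; mkdir -p pics; python3 - <<'E'
from rig import robot
import cv2,numpy as np,pickle
d={n:robot.capture(n) for n in("scene","top")}
pickle.dump(d,open("c0.pkl","wb"))
for n in d: cv2.imwrite(f"pics/{n}0.png",d[n]["img"][:,:,::-1]); print(n,d[n]["intrinsics"].tolist(),np.round(d[n]["extrinsics"],3).tolist())
print(robot.observe())
E
```

```text
pics
scene [[395.0482976012912, 0.0, 319.53609599766503], [0.0, 395.0482976012912, 197.56607071782207], [0.0, 0.0, 1.0]] [[0.544, -0.55, 0.634, 1178.753], [0.839, 0.361, -0.407, -433.974], [-0.005, 0.753, 0.658, 819.036], [0.0, 0.0, 0.0, 1.0]]
top [[487.00056261302296, 0.0, 320.1793116751693], [0.0, 487.00056261302296, 198.87712765917638], [0.0, 0.0, 1.0]] [[0.013, 0.998, -0.065, 439.957], [-1.0, 0.013, -0.007, -22.473], [-0.007, 0.066, 0.998, 1494.361], [0.0, 0.0, 0.0, 1.0]]
{'time_s': 0.1, 'joints': array([-1.45950682e+00,  5.28347993e-01,  1.43378003e+00, -2.25181812e-05,
        1.18144843e+00, -1.78546117e-01]), 'qvel': array([ 0.00097388, -0.00276079, -0.00218842, -0.00283104, -0.00099531,
       -0.00073248]), 'tau': array([ 2.80518807e-04, -4.40984344e+01, -1.77150142e+01,  6.35021925e-02,
        5.33564086e-02, -3.92735990e-05]), 'position': array([ 178.53969797, -598.24969694,  221.68314393]), 'ee_rot': array([ 9.89516673e-01,  1.44415271e-01,  2.29433091e-05, -9.91688430e-04]), 'wrist_force': array([ 0.4672987 , -0.0691352 ,  0.35150686]), 'torque': array([ 0.0029112 , -0.01259949, -0.0145542 ]), 'finger_force': 0.0, 'grip_width': 86.93432497394511}
```

View pics/scene0.png

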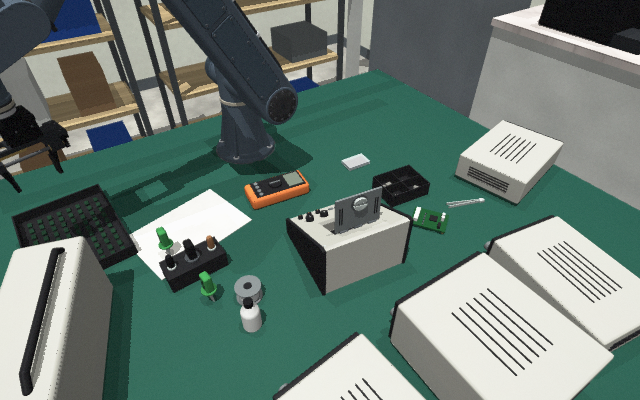

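View pics/top0.png

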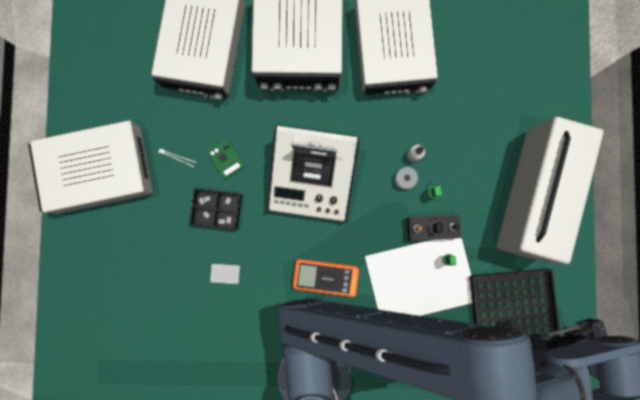

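The scene view shows the box in the middle with its lid upright (fastener at 361,204), the stand at (193,260), green decoys, spool and flux bottle. In the top view the box is at (312,172), the stand at (434,228) and the black key at about (436,228). Next I'll measure with depth.

```bash
cat > h.py <<'E'
import numpy as np,cv2
from scipy.spatial.transform import Rotation as R
def cloud(c):
    K=c["intrinsics"];D=c["depth"].astype(float);v,u=np.mgrid[:D.shape[0],:D.shape[1]]
    P=np.stack([(u-K[0,2])/K[0,0]*D,-(v-K[1,2])/K[1,1]*D,-D],-1)
    W=P@c["extrinsics"][:3,:3].T+c["extrinsics"][:3,3]; W[D<=0]=np.nan
    return W
def rect(xy):
    c,s,a=cv2.minAreaRect(np.float32(xy)); return np.round(c,1),np.round(s,1),round(a,2)
E
python3 - <<'E'
from h import *;import pickle
d=pickle.load(open("c0.pkl","rb"))
for n in d:
    W=cloud(d[n]);x,y,z=np.moveaxis(W,-1,0); im=d[n]["img"].astype(int)
    print(n,"bench z",np.nanmedian(z[(abs(x-500)<300)&(abs(y)<300)&(abs(z)<20)]))
    c=W[228,436] if n=="top" else W[262,193]
    near=(abs(x-c[0])<90)&(abs(y-c[1])<110)
    m=near&(z>42)&(z<56)&(im.max(-1)<80); print("stand c",c,rect(W[m][:,:2]),np.median(z[m]),m.sum())
    for lo,hi in((62,85),(85,130)):
        m=near&(z>lo)&(z<hi);_,l,st,ce=cv2.connectedComponentsWithStats(m.astype(np.uint8))
        for i in range(1,len(st)):
            if st[i,4]>8: q=W[l==i];print(lo,"blob",ce[i].round(1),rect(q[:,:2]),np.percentile(q[:,2],[5,50,95]).round(1),im[l==i].mean(0).round())
    b=W[172,312] if n=="top" else W[235,345]
    near=(abs(x-b[0])<170)&(abs(y-b[1])<150)
    m=near&(z>50)&(z<160)&(im.min(-1)>120);_,l,st,ce=cv2.connectedComponentsWithStats(m.astype(np.uint8));i=1+st[1:,4].argmax()
    q=W[l==i];print("box",b,rect(q[:,:2]),st[i])
    m=near&(z>165);q=W[m];print("lid",m.sum(),q[:,:].mean(0) if m.sum() else 0,rect(q[:,:2]),np.nanmax(q[:,2]))
E
```

```text
scene bench z 1.8168708302241612
stand c [ 472.25627519 -356.41460763   52.11103085] (array([ 489.5, -350.7]), array([139.2, 149.8]), 3.59) 51.240578669111244 1042
62 blob [210.2 243.3] (array([ 456.7, -300. ]), array([17. , 10.6]), 88.67) [63.9 75.  83.7] [90. 65. 45.]
62 blob [191.3 254.5] (array([ 462.5, -357.1]), array([27.9, 14.4]), 51.24) [64.2 74.6 84. ] [20. 20. 21.]
62 blob [170.1 262.7] (array([ 463. , -406.1]), array([17.1, 11.2]), 86.5) [63.2 72.7 83.4] [19. 19. 20.]
85 blob [208.9 237.8] (array([ 453.7, -299.8]), array([14.2, 13. ]), 46.21) [86.4 91.5 94.6] [149. 113.  85.]
85 blob [188.2 245.4] (array([ 457.3, -352.9]), array([30.9, 20.8]), 3.64) [ 87.6 103.9 107.7] [37. 37. 38.]
85 blob [167.8 257.4] (array([ 459.2, -405.6]), array([13. , 13.4]), 52.04) [86.  90.9 95.1] [37. 37. 38.]
85 blob [202.8 274. ] (array([ 556.1, -353.3]), array([16.5, 17.5]), 27.98) [88.3 91.9 93.7] [ 75. 168.  92.]
box [677.06349061 -42.47746027 148.98623771] (array([612.9,   8.7]), array([218.8, 211.5]), 83.56) [ 294  207  115   45 1781]
lid 1174 [661.48712904   1.77000563 207.19997223] (arr
[... 638 characters left out ...]
84.7] [45. 95. 55.]
85 blob [438.6 226.9] (array([ 455.4, -350.8]), array([28.5, 19.5]), 0.03) [ 92.7 103.8 107.7] [44. 44. 46.]
85 blob [419.7 227.7] (array([ 452.6, -299.9]), array([14.6, 12.2]), 46.84) [86.1 88.7 93.8] [136.  99.  73.]
85 blob [456.2 226. ] (array([ 459.1, -405. ]), array([11.5, 15.2]), 0.36) [86.1 91.  95.1] [47. 48. 49.]
85 blob [452.9 257.1] (array([ 370.4, -395.2]), array([11.6, 17.3]), 0.48) [85.8 89.  94.6] [119. 184. 130.]
box [611.0526369   12.98324817  80.84542016] (array([602.9,  14.1]), array([227.2, 231. ]), 82.48) [ 269  126   89   94 4452]
lid 331 [657.65581151   3.82943377 218.99884029] (array([662.7, -29. ]), array([ 39.9, 185.1]), 8.93) 246.71567286015147
```

```bash
cat >> h.py <<'E'
def pose(xyz,zdir,xdir):
    z=np.array(zdir,float);z/=np.linalg.norm(z);x=np.array(xdir,float);x-=z*(x@z);x/=np.linalg.norm(x)
    return np.column_stack([x,np.cross(z,x),z]),np.array(xyz,float)
def rows(cur,tgt,mm=40,deg=7):
    (Ra,pa),(Rb,pb)=cur,tgt
    P=Ra.T@(pb-pa);w=R.from_matrix(Ra.T@Rb).as_rotvec()
    n=max(1,int(np.ceil(max(np.linalg.norm(P)/mm,np.degrees(np.linalg.norm(w))/deg))))
    S=sum(R.from_rotvec(w/n*k).as_matrix() for k in range(n))
    print(n,"x",np.round(np.linalg.solve(S,P)/120,4).tolist(),np.round(np.degrees(w/n)/45,4).tolist())
    return tgt
def now():
    from rig import robot
    o=robot.observe();return R.from_quat(o["ee_rot"]).as_matrix(),o["position"]
E
python3 - <<'E'
from h import *;import pickle
d=pickle.load(open("c0.pkl","rb"))
n="scene";W=cloud(d[n]);x,y,z=np.moveaxis(W,-1,0);im=d[n]["img"].astype(int)
near=(abs(x-665)<45)&(abs(y-5)<75)
q=W[near&(z>160)];
for _ in range(6):
    c=q.mean(0);nrm=np.linalg.svd(q-c)[2][2];nrm*=np.sign(nrm[0]);q=q[abs((q-c)@nrm)<3]
print("lid plane",c,nrm,len(q),"yaw",np.degrees(np.arctan2(nrm[1],nrm[0])),"theta",np.radians(25)+np.arccos(0)-np.arcsin(nrm[2])) 
print("y range",np.percentile(q[:,1],[1,99]),"z",np.percentile(q[:,2],[1,50,99]))
hd=W[near&(z>150)];s=(hd-c)@nrm;hd=hd[(s>5)&(s<14)];print("head",len(hd),hd.mean(0),np.median((hd-c)@nrm))
for n in d:
    W=cloud(d[n]);x,y,z=np.moveaxis(W,-1,0);im=d[n]["img"].astype(int)
    m=(abs(x-610)<140)&(abs(y-10)<140)&(z>50)&(z<162)&(im.min(-1)>120);q=W[m]
    # panel plane
    for _ in range(12):
        A=np.c_[q[:,:2],np.ones(len(q))];k=np.linalg.lstsq(A,q[:,2],rcond=None)[0];r=q[:,2]-A@k;q=q[abs(r)<max(3,np.percentile(abs(r),85))]
    print(n,"panel",k,len(q),"slope",np.degrees(np.arctan(np.hypot(*k[:2]))),"yaw",np.degrees(np.arctan2(k[1],k[0])),rect(q[:,:2]),np.percentile(q[:,2],[1,99]))
E
```

```text
lid plane [661.52208555   5.76285649 206.64910585] [ 0.99132497 -0.12782765  0.03057595] 883 yaw -7.347532959471123 theta 1.976547927403336
y range [-53.67360413  63.25526145] z [161.50461749 208.98995432 241.10669652]
head 116 [668.7485873    2.66022191 218.1472842 ] 7.931880711325485
scene panel [ 4.55863245e-01 -6.11775683e-02 -1.62919588e+02] 1584 slope 24.700065234983118 yaw -7.643515787224833 (array([600.6,  13.3]), array([224.1, 233.3]), 82.63) [ 58.33258349 160.42274639]
top panel [ 4.58779494e-01 -5.94089647e-02 -1.67742804e+02] 2841 slope 24.825734936927052 yaw -7.378372550595282 (array([602. ,  13.9]), array([227.2, 229.6]), 82.61) [ 54.5237941 159.2364901]
```

```bash
cat >> h.py <<'E'
yw=np.radians(-7.4);ex=np.array([np.cos(yw),np.sin(yw),0]);ey=np.array([-np.sin(yw),np.cos(yw),0]);ez=np.array([0,0,1.])
H=np.array([663.7,5.5,137.6])
E
python3 - <<'E'
from h import *
c=now();D=[0,0,-1]
c=rows(c,pose([200,-590,330],D,[1,0.27,0]))
c=rows(c,pose(H+60*ex+200*ez,D,ex),mm=45)
for a,b in [(45,84),(12,84),(-20,83),(-46,67),(-66,44),(-77,15),(-80,-7),(-75,-30)]:
    print(a,b);c=rows(c,pose(H+a*ex+b*ez,D,ex),mm=24)
E
```

```text
3 x [0.0637, -0.0059, -0.3009] [-0.0008, -0.0001, 0.0111]
18 x [0.2644, -0.254, -0.0035] [0.0, 0.0, 0.0278]
45 84
5 x [-0.025, 0.0, 0.1933] [0.0, 0.0, 0.0]
12 84
2 x [-0.1375, -0.0, 0.0] [0.0, 0.0, 0.0]
-20 83
2 x [-0.1333, 0.0, 0.0042] [0.0, 0.0, 0.0]
-46 67
2 x [-0.1083, 0.0, 0.0667] [0.0, 0.0, 0.0]
-66 44
2 x [-0.0833, 0.0, 0.0958] [0.0, 0.0, 0.0]
-77 15
2 x [-0.0458, -0.0, 0.1208] [0.0, 0.0, 0.0]
-80 -7
1 x [-0.025, 0.0, 0.1833] [0.0, 0.0, 0.0]
-75 -30
1 x [0.0417, -0.0, 0.1917] [0.0, 0.0, 0.0]
```

>>> play_rows:
  rows:
    - [[0.064, -0.006, -0.3], [0, 0, 0.011]]
    - [[0.064, -0.006, -0.3], [0, 0, 0.011]]
    - [[0.064, -0.006, -0.3], [0, 0, 0.011]]
    - [[0.264, -0.254, -0.003], [0, 0, 0.028]]
    - [[0.264, -0.254, -0.003], [0, 0, 0.028]]
    - [[0.264, -0.254, -0.003], [0, 0, 0.028]]
    - [[0.264, -0.254, -0.003], [0, 0, 0.028]]
    - [[0.264, -0.254, -0.003], [0, 0, 0.028]]
  claw: 0.4

```text
time_s: 0.9
position: [321.9, -405.3, 332.0]
ee_rot: [0.997, 0.076, -0.0, -0.0]
wrist_force: [-0.5, 0.1, -0.1]
grip_width: 60.5
finger_force: 0.0
```

>>> play_rows:
  rows:
    - [[0.264, -0.254, -0.003], [0, 0, 0.028]]
    - [[0.264, -0.254, -0.003], [0, 0, 0.028]]
    - [[0.264, -0.254, -0.003], [0, 0, 0.028]]
    - [[0.264, -0.254, -0.003], [0, 0, 0.028]]
    - [[0.264, -0.254, -0.003], [0, 0, 0.028]]
    - [[0.264, -0.254, -0.003], [0, 0, 0.028]]
    - [[0.264, -0.254, -0.003], [0, 0, 0.028]]
    - [[0.264, -0.254, -0.003], [0, 0, 0.028]]

```text
time_s: 1.7
position: [555.8, -143.2, 334.9]
ee_rot: [1.0, -0.011, -0.0, -0.0]
wrist_force: [1.1, -1.3, 0.2]
grip_width: 60.9
finger_force: 0.0
```

>>> play_rows:
  rows:
    - [[0.264, -0.254, -0.003], [0, 0, 0.028]]
    - [[0.264, -0.254, -0.003], [0, 0, 0.028]]
    - [[0.264, -0.254, -0.003], [0, 0, 0.028]]
    - [[0.264, -0.254, -0.003], [0, 0, 0.028]]
    - [[0.264, -0.254, -0.003], [0, 0, 0.028]]
    - [[0, 0, 0], [0, 0, 0]]

```text
time_s: 2.3
position: [726.0, 0.8, 334.6]
ee_rot: [0.998, -0.064, -0.0, -0.001]
wrist_force: [-0.7, -0.4, -0.5]
grip_width: 60.7
finger_force: 0.0
```

```bash
python3 - <<'E'
from h import *
c=now();D=[0,0,-1];print(c)
c=rows(c,pose(H+60*ex+200*ez,D,ex))
c=rows(c,pose(H+45*ex+84*ez,D,ex))
E
```

```text
(array([[ 9.91919151e-01, -1.26871579e-01,  3.89200464e-07],
       [-1.26871293e-01, -9.91916912e-01,  2.12477119e-03],
       [-2.69187022e-04, -2.10765062e-03, -9.99997743e-01]]), array([725.98741842,   0.82272829, 334.55967908]))
1 x [-0.0198, 0.0281, -0.0254] [-0.0027, 0.0003, 0.0025]
3 x [-0.0417, 0.0, 0.3222] [0.0, 0.0, 0.0]
```

>>> play_rows:
  rows:
    - [[-0.046, 0.025, 0.31], [-0.003, 0, 0.002]]
    - [[-0.046, 0, 0.31], [0, 0, 0]]
    - [[-0.046, 0, 0.31], [0, 0, 0]]
    - [[-0.137, 0, 0], [0, 0, 0]]
    - [[-0.137, 0, 0], [0, 0, 0]]
    - [[-0.133, 0, 0.004], [0, 0, 0]]
    - [[-0.133, 0, 0.004], [0, 0, 0]]

```text
time_s: 3.0
position: [641.4, 3.6, 224.1]
ee_rot: [0.998, -0.067, 0.0, 0.001]
wrist_force: [2.1, -0.5, -0.3]
grip_width: 60.9
finger_force: 0.7
```

```bash
python3 - <<'E'
from h import *
c=now();v=c[1]-H;print(v@ex,v@ey,v[2])
from rig import robot
cv2.imwrite("pics/s1.png",cv2.resize(robot.capture("scene")["img"][120:320,220:540,::-1],None,fx=2,fy=2))
E
```

```text
-21.887088211670655 -4.732295831968159 86.47266227829846
```

View pics/s1.png

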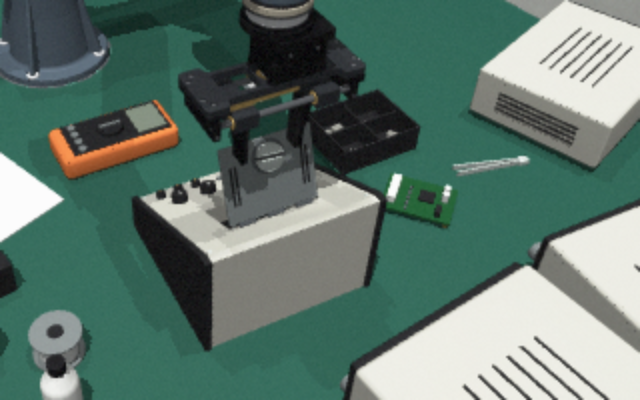

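The lid, with the fastener at (268,155), leans towards the operator with the fingers on its outer face and a 2 N reaction. I'll continue the arc.

>>> play_rows:
  rows:
    - [[-0.1, 0, 0.085], [0, 0, 0]]
    - [[-0.1, 0, 0.085], [0, 0, 0]]
    - [[-0.083, 0, 0.096], [0, 0, 0]]
    - [[-0.083, 0, 0.096], [0, 0, 0]]
    - [[-0.046, 0, 0.12], [0, 0, 0]]
    - [[-0.046, 0, 0.12], [0, 0, 0]]

```text
time_s: 3.65
position: [587.6, 10.9, 152.1]
ee_rot: [0.998, -0.067, 0.0, 0.001]
wrist_force: [2.1, 0.2, 1.1]
grip_width: 60.9
finger_force: 0.4
```

>>> play_rows:
  rows:
    - [[-0.025, 0, 0.18], [0, 0, 0]]
    - [[0.03, 0, 0.13], [0, 0, 0]]
    - [[0, 0, 0], [0, 0, 0]]

```text
time_s: 3.95
position: [587.1, 11.0, 112.9]
ee_rot: [0.998, -0.067, -0.002, 0.001]
wrist_force: [-1.2, 0.1, -0.1]
grip_width: 60.7
finger_force: 0.0
```

```bash
python3 - <<'E'
from h import *
c=now();v=c[1]-H;print(v@ex,v@ey,v[2])
E
```

```text
-76.70250854789778 -4.435228378301836 -24.700168197208228
```

Now press down in small steps until the force rises.

>>> play_rows:
  rows:
    - [[0, 0, 0.03], [0, 0, 0]]
    - [[0, 0, 0.02], [0, 0, 0]]
    - [[0, 0, 0], [0, 0, 0]]

```text
time_s: 4.25
position: [588.6, 11.1, 109.5]
ee_rot: [0.998, -0.067, 0.0, 0.001]
wrist_force: [-0.7, -0.5, 0.3]
grip_width: 60.7
finger_force: 0.1
```

>>> play_rows:
  rows:
    - [[0, 0, 0.02], [0, 0, 0]]
    - [[0, 0, 0], [0, 0, 0]]

```text
time_s: 4.45
position: [589.0, 11.0, 108.6]
ee_rot: [0.998, -0.067, 0.001, 0.001]
wrist_force: [-2.2, -0.4, 9.3]
grip_width: 60.9
finger_force: 4.3
```

>>> play_rows:
  rows:
    - [[0, 0, 0.015], [0, 0, 0]]
    - [[0, 0, 0], [0, 0, 0]]

```text
time_s: 4.65
position: [589.1, 11.0, 108.3]
ee_rot: [0.998, -0.067, 0.002, 0.001]
wrist_force: [-3.6, 0.7, 15.8]
grip_width: 61.2
finger_force: 8.4
```

>>> play_rows:
  rows:
    - [[0, 0, -0.3], [0, 0, 0]]
    - [[-0.2, 0, -0.4], [0, -0.15, 0]]
    - [[-0.2, 0, -0.4], [0, -0.15, 0]]
    - [[0, 0, -0.2], [0, -0.15, 0]]
    - [[0, 0, 0], [0, 0, 0]]

```text
time_s: 5.15
position: [560.6, 15.0, 255.0]
ee_rot: [0.984, -0.066, -0.166, -0.01]
wrist_force: [0.3, -0.6, 0.1]
grip_width: 60.8
finger_force: 0.0
```

```bash
python3 - <<'E'
from h import *;import pickle
from rig import robot
print(now())
d={n:robot.capture(n) for n in("scene","top","wrist")};pickle.dump(d,open("c1.pkl","wb"))
w=d["wrist"];print(w["intrinsics"],w["extrinsics"].round(3))
cv2.imwrite("pics/w1.png",w["img"][:,:,::-1])
E
```

```text
(array([[ 0.93592744, -0.13331551, -0.32598588],
       [-0.12680429, -0.99106988,  0.04124524],
       [-0.32857342,  0.00273386, -0.94447447]]), array([560.58906099,  14.95351376, 254.9843567 ]))
[[281.08215469   0.         322.35870765]
 [  0.         281.08215469 200.87110131]
 [  0.           0.           1.        ]] [[-1.3300e-01  7.9700e-01  5.9000e-01  6.8480e+02]
 [-9.9100e-01 -1.0800e-01 -7.8000e-02 -1.2990e+00]
 [ 2.0000e-03 -5.9500e-01  8.0400e-01  3.7731e+02]
 [ 0.0000e+00  0.0000e+00  0.0000e+00  1.0000e+00]]
```

View pics/w1.png

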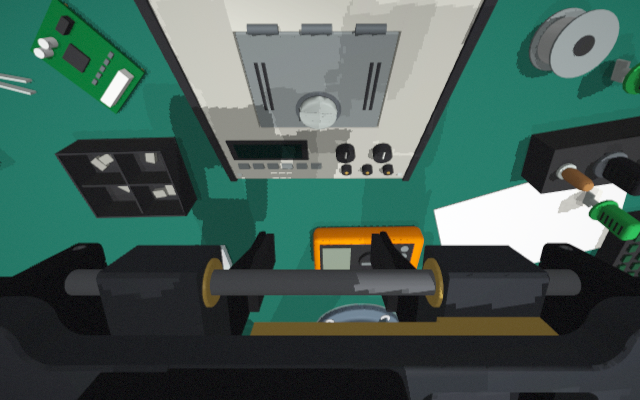

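Lid shut flush; fastener head at (319,112). Measure the slot angle from this image.

```bash
cat >> h.py <<'E'
def ray(c,u,v):
    K=c["intrinsics"];E=c["extrinsics"];d=E[:3,:3]@np.array([(u-K[0,2])/K[0,0],-(v-K[1,2])/K[1,1],-1.]);return E[:3,3],d
N=-np.sin(np.radians(25))*ex+np.cos(np.radians(25))*ez   # panel normal
U=np.cos(np.radians(25))*ex+np.sin(np.radians(25))*ez    # up the slope
def onplane(c,u,v,p0):
    o,d=ray(c,u,v);return o+d*((p0-o)@N)/(d@N)
E
python3 - <<'E'
from h import *;import pickle
d=pickle.load(open("c1.pkl","rb"))
for n in("wrist","scene","top"):
    W=cloud(d[n]);v=W-H;a=v@U;b=v@ey;s=v@N
    m=(a>-95)&(a<-5)&(abs(b)<55)&(abs(s)<5.5);q=W[m]
    if m.sum()<30: print(n,"occluded");continue
    c=q.mean(0);nn=np.linalg.svd(q-c)[2][2];nn*=np.sign(nn[2]);print(n,"lid s med",np.median(s[m]),"normal",nn,"vs",N,m.sum())
    m=(a>-105)&(a<-45)&(abs(b)<35)&(s>np.median(s[m])+5)&(s<18)
    q=np.c_[a[m],b[m]];print("head",m.sum(),rect(q),np.median(s[m]))
w=d["wrist"]
im=cv2.resize(w["img"][80:145,280:360,::-1],None,fx=8,fy=8,interpolation=cv2.INTER_CUBIC);cv2.imwrite("pics/w1c.png",im)
E
```

```text
wrist lid s med 1.1102450535752977 normal [-0.41695601  0.05516371  0.90725115] vs [-0.41909834  0.05443137  0.90630779] 10198
head 792 (array([-73.9,  -0. ]), array([35.3, 35.3]), 58.92) 9.261939546680457
scene lid s med 3.173154190318807 normal [-0.41769201  0.05503763  0.9069202 ] vs [-0.41909834  0.05443137  0.90630779] 519
head 67 (array([-73.7,  -1.1]), array([30.8, 33.5]), 85.51) 11.254473727438036
top occluded
```

View pics/w1c.png

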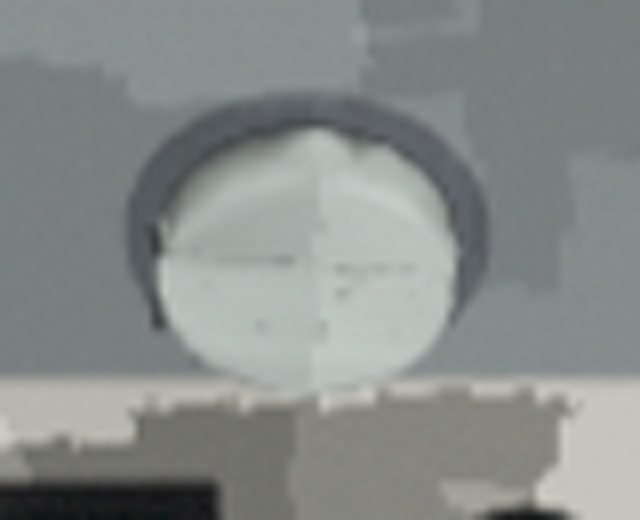

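```bash
python3 - <<'E'
from h import *;import pickle
w=pickle.load(open("c1.pkl","rb"))["wrist"]
W=cloud(w);v=W-H;a=v@U+74;b=v@ey;s=v@N
ins=np.hypot(a,b)<15
m=ins&(s<8.3);print(ins.sum(),m.sum(),np.percentile(s[ins],[1,5,20,50,95]))
q=np.c_[a[m],b[m]];c=q.mean(0);t=np.linalg.svd(q-c,full_matrices=False);print(c,t[1],t[2][0],np.degrees(np.arctan2(*t[2][0])))
# camera pose in tool frame
Rt,p=now();print("cam in tool",Rt.T@(w["extrinsics"][:3,3]-p),(Rt.T@w["extrinsics"][:3,:3]).round(3).tolist())
E
```

```text
573 159 [ 2.45045623  3.57503114  7.31965587  9.17122253 10.19186734]
[-3.65266702  0.34491893] [106.02002019  21.40237519] [-0.10277812 -0.99470431] -174.10083048298094
cam in tool [  80.5822903     0.28209819 -163.6217336 ] [[-0.0, 0.958, 0.287], [1.0, 0.0, 0.0], [0.0, 0.287, -0.958]]
```

```bash
python3 - <<'E'
from h import *
c=now();y=np.radians(3.4)
c=rows(c,pose([450,-340,190],[0,0,-1],[np.cos(y),np.sin(y),0]))
E
```

```text
10 x [-0.063, 0.3015, 0.0626] [-0.004, 0.044, -0.0243]
```

>>> play_rows:
  rows:
    - [[-0.063, 0.3, 0.063], [-0.004, 0.044, -0.024]]
    - [[-0.063, 0.3, 0.063], [-0.004, 0.044, -0.024]]
    - [[-0.063, 0.3, 0.063], [-0.004, 0.044, -0.024]]
    - [[-0.063, 0.3, 0.063], [-0.004, 0.044, -0.024]]
    - [[-0.063, 0.3, 0.063], [-0.004, 0.044, -0.024]]
  claw: 0.15

```text
time_s: 5.8
position: [489.7, -158.5, 223.9]
ee_rot: [0.996, -0.018, -0.086, -0.005]
wrist_force: [0.8, -0.2, 0.1]
grip_width: 50.1
finger_force: 0.0
```

>>> play_rows:
  rows:
    - [[-0.063, 0.3, 0.063], [-0.004, 0.044, -0.024]]
    - [[-0.063, 0.3, 0.063], [-0.004, 0.044, -0.024]]
    - [[-0.063, 0.3, 0.063], [-0.004, 0.044, -0.024]]
    - [[-0.063, 0.3, 0.063], [-0.004, 0.044, -0.024]]
    - [[-0.063, 0.3, 0.063], [-0.004, 0.044, -0.024]]
    - [[0, 0, 0], [0, 0, 0]]

```text
time_s: 6.4
position: [447.9, -341.0, 188.7]
ee_rot: [1.0, 0.026, 0.0, 0.0]
wrist_force: [-0.0, 0.9, -0.5]
grip_width: 49.7
finger_force: 0.0
```

```bash
python3 - <<'E'
from h import *;import pickle
from rig import robot
Rt,p=now();print(Rt.round(3).tolist(),p.round(1))
w=robot.capture("wrist");pickle.dump(w,open("c2.pkl","wb"))
W=cloud(w);x,y,z=np.moveaxis(W,-1,0);im=w["img"]
near=(abs(x-456)<45)&(abs(y+352)<85)
m=near&(z>45)&(z<54);print("stand",rect(W[m][:,:2]),np.median(z[m]))
m=near&(z>85)&(z<115);_,l,st,ce=cv2.connectedComponentsWithStats(m.astype(np.uint8))
for i in range(1,len(st)):
    if st[i,4]>30:
        q=W[l==i];h=np.percentile(q[:,2],90);t=q[q[:,2]>h-4];print(ce[i].round(),st[i,4],"top z",h.round(1),rect(t[:,:2]))
cv2.imwrite("pics/w2.png",im[:,:,::-1])
E
```

```text
[[0.999, 0.051, 0.0], [0.051, -0.999, -0.0], [0.0, 0.0, -1.0]] [ 447.9 -341.   188.7]
stand (array([ 455.3, -352.1]), array([ 70.6, 150.3]), 3.29) 49.921763797122196
[334. 196.] 714 top z 105.4 (array([ 455.9, -352. ]), array([28.6, 19.3]), 2.65)
[280. 194.] 205 top z 92.4 (array([ 452.7, -299.6]), array([13.5, 13.2]), 56.22)
[388. 193.] 203 top z 92.2 (array([ 458.7, -404.2]), array([13. , 13.3]), 2.74)
```

View pics/w2.png

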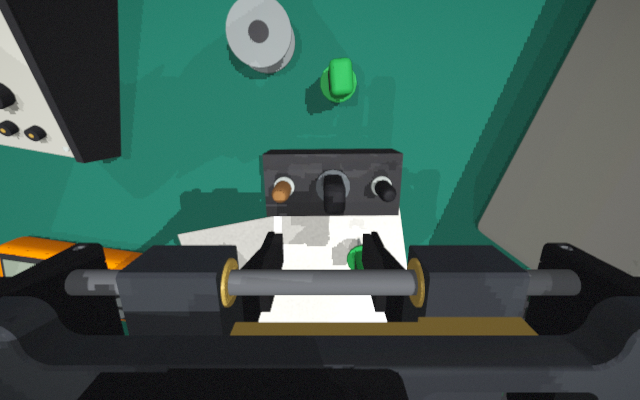

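Key handle black at (333,190) between the two round drivers; the fingers are clear.

```bash
python3 - <<'E'
from h import *
c=now();y=np.radians(3.3);X=[np.cos(y),np.sin(y),0]
c=rows(c,pose([455.7,-352.1,135],[0,0,-1],X))
c=rows(c,pose([455.7,-352.1,63.5],[0,0,-1],X),mm=24)
E
```

```text
2 x [0.0275, 0.0582, 0.2252] [-0.0012, 0.0003, -0.0033]
3 x [0.0, 0.0, 0.1986] [0.0, 0.0, 0.0]
```

>>> play_rows:
  rows:
    - [[0.0275, 0.059, 0.225], [-0.001, 0, -0.003]]
    - [[0.0275, 0.059, 0.225], [-0.001, 0, -0.003]]
    - [[0, 0, 0], [0, 0, 0]]
    - [[0, 0, 0.198], [0, 0, 0]]
    - [[0, 0, 0.198], [0, 0, 0]]
    - [[0, 0, 0.198], [0, 0, 0]]
    - [[0, 0, 0], [0, 0, 0]]

```text
time_s: 7.15
position: [457.1, -349.0, 63.9]
ee_rot: [1.0, 0.031, -0.001, -0.001]
wrist_force: [-0.6, 0.9, 0.0]
grip_width: 49.8
finger_force: 0.0
```

>>> play_rows:
  rows:
    - [[0, 0, 0], [0, 0, 0]]
    - [[0, 0, 0], [0, 0, 0]]
    - [[0, 0, 0], [0, 0, 0]]
    - [[0, 0, 0], [0, 0, 0]]
    - [[0, 0, 0], [0, 0, 0]]
    - [[0, 0, 0], [0, 0, 0]]
    - [[0, 0, 0], [0, 0, 0]]
  claw: -1

```text
time_s: 7.85
position: [459.0, -352.6, 66.6]
ee_rot: [1.0, 0.031, 0.001, 0.002]
wrist_force: [0.2, 1.0, 6.4]
grip_width: 19.9
finger_force: 30.0
```

>>> play_rows:
  rows:
    - [[0, 0, 0], [0, 0, 0]]
    - [[0, 0, 0], [0, 0, 0]]

```text
time_s: 8.05
position: [458.9, -352.6, 66.6]
ee_rot: [1.0, 0.031, 0.001, 0.002]
wrist_force: [-0.2, 1.7, 6.6]
grip_width: 19.6
finger_force: 30.0
```

>>> play_rows:
  rows:
    - [[0, 0, -0.1], [0, 0, 0]]
    - [[0, 0, -0.15], [0, 0, 0]]
    - [[0, 0, -0.15], [0, 0, 0]]
    - [[0, 0, -0.2], [0, 0, 0]]
    - [[0, 0, 0], [0, 0, 0]]

```text
time_s: 8.55
position: [460.1, -354.0, 140.9]
ee_rot: [1.0, 0.031, 0.003, 0.004]
wrist_force: [-0.5, -0.5, -1.0]
grip_width: 19.9
finger_force: 30.0
```

>>> play_rows:
  rows:
    - [[0, 0, -0.3], [0, 0, 0]]
    - [[0, 0, -0.3], [0, 0, 0]]
    - [[0, 0, 0], [0, 0, 0]]

```text
time_s: 8.85
position: [460.5, -354.4, 213.9]
ee_rot: [1.0, 0.031, 0.004, 0.005]
wrist_force: [0.6, -0.1, -0.9]
grip_width: 19.9
finger_force: 30.0
```

```bash
python3 - <<'E'
from h import *;import pickle
from rig import robot
Rt,p=now();print(p,R.from_matrix(Rt).as_rotvec(degrees=True))
for n in("scene","top"):
    w=robot.capture(n);W=cloud(w);v=(W-p)@Rt;g=w["img"].astype(int)
    m=(abs(v[...,0])<40)&(abs(v[...,1])<30)&(v[...,2]>3)&(v[...,2]<70)
    for lo,hi in((1,8),(8,13),(13,30),(30,60)):
        k=m&(v[...,2]>lo)&(v[...,2]<=hi)
        if k.sum()>3:print(n,lo,hi,k.sum(),np.percentile(v[k],[3,50,97],axis=0).round(1).tolist(),g[k].mean(0).round())
    if n=="scene":
        K=w["intrinsics"];q=w["extrinsics"][:3,:3].T@(p-w["extrinsics"][:3,3]);u=int(K[0,2]-q[0]/q[2]*K[0,0]);r=int(K[1,2]+q[1]/q[2]*K[1,1]);print(u,r)
        cv2.imwrite("pics/s3.png",cv2.resize(w["img"][max(0,r-50):r+70,max(0,u-60):u+70,::-1],None,fx=5,fy=5,interpolation=cv2.INTER_CUBIC)[:600,:800])
E
```

```text
[ 460.52525543 -354.42851907  213.89420165] [179.32695143   5.50566056   0.74159402]
scene 1 8 12 [[7.3, -4.5, 3.3], [8.6, 2.5, 4.9], [12.0, 9.3, 7.7]] [16. 18. 18.]
scene 8 13 66 [[-5.5, -15.3, 8.7], [7.3, 3.5, 10.2], [14.0, 18.3, 12.7]] [49. 51. 52.]
scene 13 30 15 [[-1.5, -12.5, 13.5], [8.9, 2.4, 15.4], [13.4, 14.0, 29.4]] [ 99. 102. 100.]
scene 30 60 26 [[-11.4, -2.8, 32.7], [-0.0, 1.6, 36.8], [8.5, 5.5, 51.5]] [121. 125. 121.]
176 211
```

View pics/s3.png

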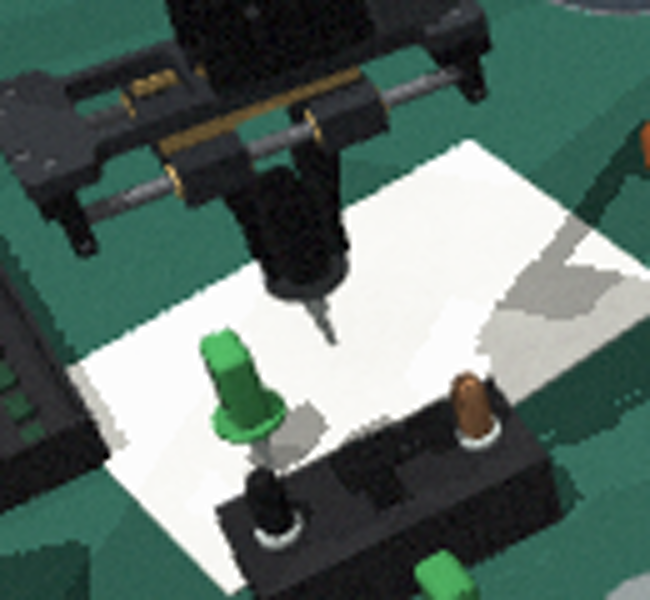

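Key is held straight with its blade down; stand pocket empty. Now move above the slot.

```bash
cat >> h.py <<'E'
S=H-74*U-0.4*ey+9.5*N; TIP=np.array([-2,0,52.6])
def kp(h,f,S=S,TIP=TIP):
    Rt,_=pose([0,0,0],-N,np.cos(f)*ey+np.sin(f)*U);return Rt,S+h*N-Rt@TIP
E
python3 - <<'E'
from h import *
c=now();t=kp(60,.1);print(t);rows(c,t,mm=40,deg=7.5)
E
```

```text
(array([[ 0.21787837,  0.88141114,  0.41909834],
       [ 0.97506354, -0.21514722, -0.05443137],
       [ 0.04219143,  0.42050693, -0.90630779]]), array([546.40414288,  22.33743448, 217.07081228]))
11 x [0.2392, -0.1991, -0.0283] [-0.0395, 0.0365, -0.1457]
```

>>> play_rows:
  rows:
    - [[0.239, -0.199, -0.028], [-0.0395, 0.0365, -0.146]]
    - [[0.239, -0.199, -0.028], [-0.0395, 0.0365, -0.146]]
    - [[0.239, -0.199, -0.028], [-0.0395, 0.0365, -0.146]]
    - [[0.239, -0.199, -0.028], [-0.0395, 0.0365, -0.146]]
    - [[0.239, -0.199, -0.028], [-0.0395, 0.0365, -0.146]]
    - [[0.239, -0.199, -0.028], [-0.0395, 0.0365, -0.146]]

```text
time_s: 9.55
position: [566.9, -159.4, 223.4]
ee_rot: [0.922, 0.367, 0.087, 0.089]
wrist_force: [0.4, -0.1, -1.3]
grip_width: 19.9
finger_force: 30.0
```

>>> play_rows:
  rows:
    - [[0.239, -0.199, -0.028], [-0.0395, 0.0365, -0.146]]
    - [[0.239, -0.199, -0.028], [-0.0395, 0.0365, -0.146]]
    - [[0.239, -0.199, -0.028], [-0.0395, 0.0365, -0.146]]
    - [[0.239, -0.199, -0.028], [-0.0395, 0.0365, -0.146]]
    - [[0.239, -0.199, -0.028], [-0.0395, 0.0365, -0.146]]
    - [[0, 0, 0], [0, 0, 0]]

```text
time_s: 10.15
position: [538.7, 26.1, 212.0]
ee_rot: [0.763, 0.611, 0.147, 0.15]
wrist_force: [-1.3, 0.1, -1.9]
grip_width: 19.7
finger_force: 30.0
```

```bash
python3 - <<'E'
from h import *;import pickle
from rig import robot
o=robot.observe();print(o["joints"].round(2));c=now();print(c[1]);rows(c,kp(60,.1));rows(kp(60,.1),kp(15,.1))
Rt,p=c
d={n:robot.capture(n) for n in("scene","wrist")};pickle.dump((d,c),open("c3.pkl","wb"))
for n in d:
    w=d[n];v=(cloud(w)-p)@Rt;m=(abs(v[...,0])<25)&(abs(v[...,1])<25)
    for lo,hi in((2,8),(8,20),(20,36),(36,41),(41,46),(46,60)):
        k=m&(v[...,2]>lo)&(v[...,2]<=hi)
        if k.sum()>3:print(n,lo,hi,k.sum(),np.percentile(v[k],[2,50,98],axis=0).round(1).tolist())
w=d["wrist"]["img"];s=d["scene"]["img"][130:260,290:430];cv2.imwrite("pics/m4.png",np.hstack([cv2.resize(w,None,fx=.7,fy=.7)[:280],cv2.resize(s,(301,280),interpolation=cv2.INTER_CUBIC)])[:,:,::-1])
E
```

```text
[-0.17  0.31  1.97  0.05  0.43  0.01]
[538.72855884  26.1221845  211.99187593]
1 x [-0.0156, 0.0807, -0.011] [-0.0179, -0.0032, 0.0098]
2 x [-0.0, -0.0, 0.1875] [0.0, 0.0, 0.0]
scene 2 8 24 [[-20.0, 3.6, 2.2], [-7.9, 9.3, 4.9], [6.9, 13.4, 7.7]]
scene 8 20 51 [[-23.8, -9.2, 8.7], [-9.0, 12.2, 10.6], [10.4, 19.8, 14.5]]
scene 20 36 29 [[-16.5, -0.5, 21.0], [-7.3, 3.9, 29.8], [2.9, 7.7, 35.5]]
scene 36 41 17 [[-16.4, -3.7, 36.4], [-7.4, 1.8, 39.1], [5.5, 5.0, 40.7]]
scene 41 46 19 [[-17.1, -0.1, 41.3], [-6.2, 2.6, 43.0], [5.4, 4.3, 45.8]]
scene 46 60 14 [[-17.2, 0.2, 46.3], [-5.6, 1.7, 48.3], [4.7, 3.6, 51.0]]
wrist 2 8 83 [[5.0, -5.3, 2.1], [9.3, 3.9, 4.1], [9.9, 13.5, 6.5]]
wrist 8 20 441 [[3.8, -10.1, 10.4], [9.1, 3.9, 12.0], [13.4, 18.7, 15.8]]
wrist 36 41 10 [[6.1, 3.2, 37.0], [6.4, 4.0, 38.5], [6.6, 5.5, 40.7]]
wrist 41 46 10 [[6.3, 3.3, 41.4], [6.5, 4.8, 43.1], [6.6, 5.6, 45.7]]
wrist 46 60 8 [[6.2, 3.3, 47.6], [6.5, 4.4, 49.3], [6.8, 5.6, 51.0]]
```

View pics/m4.png

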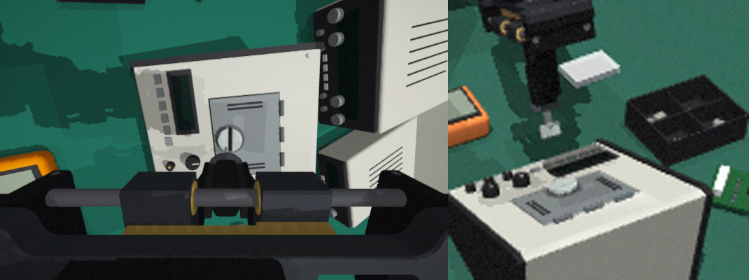

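```bash
python3 - <<'E'
from h import *;import pickle
from rig import robot
d,c=pickle.load(open("c3.pkl","rb"));w=d["wrist"];E=w["extrinsics"]
Rc=np.array([[0,.958,.287],[1,0,0],[0,.287,-.958]]);
Rt=E[:3,:3]@Rc.T;p=E[:3,3]-Rt@[80.58,.28,-163.62];print("tool at wrist pic",p,"then",c[1],"now",now()[1], "vel",robot.observe()["qvel"].round(3))
v=(cloud(w)-p)@Rt;m=(abs(v[...,0])<25)&(abs(v[...,1])<25)
for lo,hi in((2,8),(8,20),(36,41),(46,60)):
    k=m&(v[...,2]>lo)&(v[...,2]<=hi)
    if k.sum()>3:print(lo,hi,k.sum(),np.percentile(v[k],[2,50,98],axis=0).round(1).tolist())
W=cloud(w);v=W-H;a=v@U;b=v@ey;s=v@N
m=(a>-95)&(a<-5)&(abs(b)<55)&(abs(s)<6);print("lid s",np.median(s[m]),m.sum())
m=(a>-105)&(a<-45)&(abs(b)<35)&(s>5)&(s<18);print("head",rect(np.c_[a[m],b[m]]),np.median(s[m]))
o=(a+74)**2+(b)**2<225;k=o&(s<np.median(s[m])-1.5)&(s>0);q=np.c_[a[k],b[k]];cc=q.mean(0);t=np.linalg.svd(q-cc,full_matrices=False);print("slot",cc,t[2][0],t[1],k.sum())
E
```

```text
tool at wrist pic [542.08815811  22.77353514 212.21038098] then [538.72855884  26.1221845  211.99187593] now [544.16393617  22.92307734 214.71482067] vel [-0.031 -0.001 -0.059 -0.002 -0.007  0.   ]
2 8 62 [[7.8, -9.4, 2.1], [11.9, -0.6, 3.6], [13.9, 9.5, 7.5]]
8 20 438 [[6.4, -14.0, 9.3], [11.7, 0.4, 10.6], [16.0, 14.8, 14.4]]
36 41 9 [[8.7, -0.8, 36.5], [9.2, 0.0, 38.4], [9.3, 1.5, 40.1]]
46 60 8 [[8.9, -0.8, 46.2], [9.2, 0.4, 47.9], [9.6, 1.6, 49.6]]
lid s 1.3638822008976683 7062
head (array([-74.7,   1. ]), array([34.4, 34.8]), 83.83) 9.557603737028016
slot [-74.75438144   0.27372222] [-0.07904467 -0.99687108] [109.68632101  25.55452273] 165
```

>>> play_rows:
  rows:
    - [[0, 0, 0], [0, 0, 0]]
    - [[0, 0, 0], [0, 0, 0]]
    - [[0, 0, 0], [0, 0, 0]]
    - [[0, 0, 0], [0, 0, 0]]

```text
time_s: 10.65
position: [546.4, 21.2, 216.8]
ee_rot: [0.764, 0.608, 0.151, 0.155]
wrist_force: [-0.0, -0.2, -2.3]
grip_width: 19.5
finger_force: 30.0
```

```bash
cat >> h.py <<'E'
S=H-74.3*U+0.5*ey+9.6*N; TIP=np.array([-2.9,0,52.])
E
sed -i 's/def kp(h,f,S=S,TIP=TIP):/def kp(h,f):/' h.py
python3 - <<'E'
from h import *
c=now();print(c[1]);rows(c,kp(15,.09),mm=20);rows(c,kp(4,.09),mm=20)
E
```

```text
[546.38332798  21.19474512 216.76769167]
3 x [0.008, -0.0014, 0.1255] [0.0, -0.0001, -0.0036]
3 x [0.008, -0.0014, 0.156] [0.0, -0.0001, -0.0036]
```

>>> play_rows:
  rows:
    - [[0.008, -0.001, 0.156], [0, 0, -0.004]]
    - [[0.008, -0.001, 0.156], [0, 0, -0.004]]
    - [[0.008, -0.001, 0.156], [0, 0, -0.003]]
    - [[0, 0, 0], [0, 0, 0]]
    - [[0, 0, 0], [0, 0, 0]]
    - [[0, 0, 0], [0, 0, 0]]
    - [[0, 0, 0], [0, 0, 0]]
    - [[0, 0, 0], [0, 0, 0]]

```text
time_s: 11.45
position: [569.9, 21.8, 166.7]
ee_rot: [0.761, 0.611, 0.151, 0.156]
wrist_force: [-0.6, 0.2, -0.8]
grip_width: 20.2
finger_force: 30.0
```

```bash
python3 - <<'E'
from h import *;import pickle
from rig import robot
c=now();rows(c,kp(4,.09));rows(c,kp(-6,.09),mm=4)
w=robot.capture("wrist");s=robot.capture("scene")
cv2.imwrite("pics/m5.png",np.hstack([cv2.resize(w["img"][150:300,240:400],(640,600),interpolation=cv2.INTER_CUBIC)])[:,:,::-1])
W=cloud(s);v=(W-c[1])@c[0];m=(abs(v[...,0])<25)&(abs(v[...,1])<12)
for lo,hi in((20,36),(38,46),(46,54)):
    k=m&(v[...,2]>lo)&(v[...,2]<=hi)
    if k.sum()>3:print(lo,hi,k.sum(),np.percentile(v[k],[2,50,98],axis=0).round(1).tolist())
v=W-H;a=v@U;b=v@ey;z=v@N
m=(a>-105)&(a<-45)&(abs(b)<35)&(z>9)&(z<14);print("head",rect(np.c_[a[m],b[m]]))
E
```

```text
1 x [-0.006, -0.0006, 0.0077] [0.0015, -0.0011, 0.0018]
3 x [-0.002, -0.0002, 0.0303] [0.0005, -0.0004, 0.0006]
20 36 27 [[-13.2, -0.0, 20.8], [-6.5, 3.4, 28.8], [2.2, 7.1, 35.6]]
38 46 29 [[-17.3, -1.0, 38.2], [-5.7, 1.0, 42.0], [5.8, 4.0, 45.8]]
46 54 17 [[-17.0, -2.3, 46.1], [-4.3, 1.5, 48.5], [5.8, 4.4, 52.9]]
head (array([-71.7,  -2.5]), array([31.6, 28.5]), 62.92)
```

View pics/m5.png

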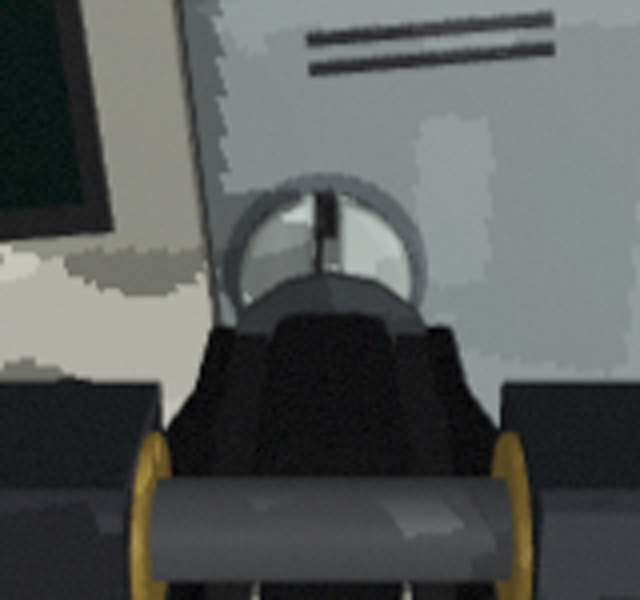

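Slot mouth at (325,210) lines up with the key's centre (~(330,300)). Insert.

>>> play_rows:
  rows:
    - [[-0.002, 0, 0.03], [0, 0, 0]]
    - [[-0.002, 0, 0.03], [0, 0, 0]]
    - [[-0.002, 0, 0.02], [0, 0, 0]]
    - [[0, 0, 0], [0, 0, 0]]
    - [[0, 0, 0], [0, 0, 0]]
    - [[0, 0, 0], [0, 0, 0]]

```text
time_s: 12.15
position: [573.7, 20.6, 157.0]
ee_rot: [0.761, 0.611, 0.15, 0.156]
wrist_force: [0.7, 1.1, -1.1]
grip_width: 19.8
finger_force: 30.0
```

```bash
cat > st.py <<'E'
from h import *
from rig import robot
o=robot.observe();Rt,p=now();v=Rt@TIP+p-S;f=np.degrees(np.arctan2(Rt[:,0]@U,Rt[:,0]@ey))
print("tip rel slot U,ey,N",(v@U).round(2),(v@ey).round(2),(v@N).round(2),"f",f.round(2),"tool F",(Rt.T@o["wrist_force"]).round(1),"M",(Rt.T@o["torque"]).round(2),"j6",o["joints"][5].round(2))
E
python3 st.py
```

```text
tip rel slot U,ey,N -0.46 0.04 -5.47 f 5.08 tool F [ 1.2 -0.   1.2] M [ 0.23 -0.02 -0.04] j6 -0.0
```

>>> play_rows:
  rows:
    - [[0, 0, 0.015], [0, 0, 0]]
    - [[0, 0, 0], [0, 0, 0]]
    - [[0, 0, 0], [0, 0, 0]]
    - [[0, 0, 0], [0, 0, 0]]

```text
time_s: 12.55
position: [574.1, 20.7, 156.3]
ee_rot: [0.761, 0.611, 0.15, 0.156]
wrist_force: [-4.2, 0.4, 7.5]
grip_width: 19.3
finger_force: 30.0
```

```bash
python3 st.py
```

```text
tip rel slot U,ey,N -0.3 0.16 -6.34 f 5.06 tool F [-0.2 -0.7 -8.6] M [ 0.43 -0.19 -0.  ] j6 -0.0
```

>>> play_rows:
  rows:
    - [[0, 0.0025, -0.008], [0, 0, 0.133]]
    - [[0, 0.0025, 0], [0, 0, 0.133]]
    - [[0, 0.0025, 0], [0, 0, 0.133]]
    - [[0, 0.0025, 0], [0, 0, 0.133]]
    - [[0, 0.0025, 0], [0, 0, 0.133]]
    - [[0, 0, 0], [0, 0, 0]]
    - [[0, 0, 0], [0, 0, 0]]
    - [[0, 0, 0], [0, 0, 0]]

```text
time_s: 13.35
position: [575.1, 20.0, 156.9]
ee_rot: [0.893, 0.395, 0.185, 0.112]
wrist_force: [-1.9, -0.6, 0.6]
grip_width: 19.6
finger_force: 30.0
```

```bash
python3 st.py
```

```text
tip rel slot U,ey,N -0.55 0.12 -6.15 f 34.92 tool F [-1.5 -0.7 -1.3] M [ 0.33 -0.35  0.05] j6 0.52
```

>>> play_rows:
  rows:
    - [[0, 0.0025, 0], [0, 0, 0.133]]
    - [[0, 0.0025, 0], [0, 0, 0.133]]
    - [[0, 0.0025, 0], [0, 0, 0.133]]
    - [[0, 0.0025, 0], [0, 0, 0.133]]
    - [[0, 0.0025, 0], [0, 0, 0.133]]
    - [[0, 0.0025, 0], [0, 0, 0.133]]
    - [[0, 0.0025, 0], [0, 0, 0.133]]
    - [[0, 0.0025, 0], [0, 0, 0.133]]

```text
time_s: 14.15
position: [576.0, 17.6, 157.5]
ee_rot: [0.976, -0.004, 0.215, 0.027]
wrist_force: [-2.2, -2.4, 1.0]
grip_width: 19.6
finger_force: 30.0
```

>>> play_rows:
  rows:
    - [[0, 0.0015, 0], [0, 0, 0.09]]
    - [[0, 0.0015, 0], [0, 0, 0.09]]
    - [[0, 0, 0], [0, 0, 0]]
    - [[0, 0, 0], [0, 0, 0]]
    - [[0, 0, 0], [0, 0, 0]]

```text
time_s: 14.65
position: [576.0, 17.2, 157.5]
ee_rot: [0.974, -0.071, 0.216, 0.012]
wrist_force: [-3.1, -4.7, 3.7]
grip_width: 19.5
finger_force: 30.0
```

```bash
python3 st.py
```

```text
tip rel slot U,ey,N -0.43 -0.11 -6.18 f 90.9 tool F [-0.6  5.1 -4.4] M [-1.01 -0.65 -0.02] j6 1.48
```

>>> play_rows:
  rows:
    - [[0, 0.001, 0], [0, 0, 0.07]]
    - [[0, 0.001, 0], [0, 0, 0.07]]
    - [[0, 0, 0], [0, 0, 0]]
    - [[0, 0, 0], [0, 0, 0]]

```text
time_s: 15.05
position: [575.9, 16.9, 157.5]
ee_rot: [0.968, -0.124, 0.216, 0.0]
wrist_force: [-4.7, -5.2, 2.0]
grip_width: 19.8
finger_force: 30.0
```

```bash
python3 st.py
```

```text
tip rel slot U,ey,N -0.46 -0.13 -6.17 f 97.16 tool F [-2.   6.  -3.5] M [-1.23 -0.49 -0.14] j6 1.59
```

At the stop (torque rising). Ease back, withdraw, and check the slot.

>>> play_rows:
  rows:
    - [[0, -0.0025, 0], [0, 0, -0.133]]
    - [[0, 0, 0], [0, 0, 0]]
    - [[0, 0, -0.1], [0, 0, 0]]
    - [[0, 0, -0.15], [0, 0, 0]]
    - [[0, 0, -0.25], [0, 0, 0]]
    - [[0, 0, 0], [0, 0, 0]]
    - [[0, 0, 0], [0, 0, 0]]
    - [[0, 0, 0], [0, 0, 0]]

```text
time_s: 15.85
position: [551.0, 21.0, 211.4]
ee_rot: [0.974, -0.074, 0.216, 0.011]
wrist_force: [0.5, -0.2, -1.2]
grip_width: 19.7
finger_force: 30.0
```

```bash
python3 st.py; python3 - <<'E'
from h import *;import pickle
from rig import robot
c=now();w=robot.capture("wrist");pickle.dump((w,c),open("c5.pkl","wb"))
W=cloud(w);v=W-H;a=v@U+74.5;b=v@ey-.5;s=v@N
m=(a>-20)&(a<70)&(abs(b)<55)&(abs(s)<6);print("lid",np.median(s[m]),m.sum(),"slope",np.polyfit(a[m],s[m],1)[0])
o=a**2+b**2<15**2;k=o&(s<8)&(s>0);q=np.c_[a[k],b[k]];cc=q.mean(0);t=np.linalg.svd(q-cc,full_matrices=False);print("slot",cc,t[2][0],t[1],k.sum(),o.sum())
v=(W-c[1])@c[0];m=(abs(v[...,0])<25)&(abs(v[...,1])<25)
for lo,hi in((2,8),(8,20),(36,41),(41,46),(46,60)):
    k=m&(v[...,2]>lo)&(v[...,2]<=hi)
    if k.sum()>3:print(lo,hi,k.sum(),np.percentile(v[k],[2,50,98],axis=0).round(1).tolist())
E
```

```text
tip rel slot U,ey,N -0.56 0.44 53.4 f 91.33 tool F [-0.   0.1  1.3] M [ 0.06 -0.37  0.08] j6 1.5
lid 1.3274379649013879 8911 slope -0.001586824278630603
slot [ 1.964981   -0.63475426] [-0.99996213 -0.00870289] [89.84730918 24.88166315] 139 3082
2 8 83 [[6.6, -9.0, 2.2], [11.0, 0.6, 4.1], [11.6, 9.8, 6.9]]
8 20 439 [[5.5, -14.1, 10.5], [10.8, -0.1, 12.0], [15.0, 14.6, 15.6]]
36 41 11 [[8.1, -0.9, 36.2], [8.4, 0.7, 38.1], [8.6, 1.4, 40.6]]
41 46 6 [[8.0, -0.9, 41.9], [8.2, -0.1, 43.5], [8.3, 1.4, 45.6]]
46 60 11 [[7.9, -0.9, 46.2], [8.2, 0.7, 49.0], [8.4, 1.5, 50.7]]
```

Slot is at 90°, lid flush. Return the key.

```bash
cat >> h.py <<'E'
TIP2=np.array([-3.6,0.3,52.3])
def pk(z,T=TIP2):
    y=np.radians(3.3);Rt,_=pose([0,0,0],[0,0,-1],[np.cos(y),np.sin(y),0]);return Rt,np.array([455.6,-352.1,z])-Rt@T
E
python3 - <<'E'
from h import *
c=now();rows(c,pk(140),mm=42);rows(pk(140),pk(58))
E
```

```text
10 x [-0.0615, 0.3147, 0.0018] [0.0044, -0.0553, -0.0263]
3 x [0.0, 0.0, 0.2278] [0.0, 0.0, 0.0]
```

>>> play_rows:
  rows:
    - [[-0.0615, 0.315, 0.002], [0.0044, -0.0553, -0.0263]]
    - [[-0.0615, 0.315, 0.002], [0.0044, -0.0553, -0.0263]]
    - [[-0.0615, 0.315, 0.002], [0.0044, -0.0553, -0.0263]]
    - [[-0.0615, 0.315, 0.002], [0.0044, -0.0553, -0.0263]]
    - [[-0.0615, 0.315, 0.002], [0.0044, -0.0553, -0.0263]]

```text
time_s: 16.4
position: [495.9, -164.7, 196.7]
ee_rot: [0.994, -0.023, 0.108, 0.005]
wrist_force: [1.0, -0.4, -1.3]
grip_width: 19.7
finger_force: 30.0
```

>>> play_rows:
  rows:
    - [[-0.0615, 0.315, 0.002], [0.0044, -0.0553, -0.0263]]
    - [[-0.0615, 0.315, 0.002], [0.0044, -0.0553, -0.0263]]
    - [[-0.0615, 0.315, 0.002], [0.0044, -0.0553, -0.0263]]
    - [[-0.0615, 0.315, 0.002], [0.0044, -0.0553, -0.0263]]
    - [[-0.0615, 0.315, 0.002], [0.0044, -0.0553, -0.0263]]

```text
time_s: 16.9
position: [458.9, -353.8, 191.5]
ee_rot: [1.0, 0.029, -0.001, -0.0]
wrist_force: [0.6, 0.5, -2.1]
grip_width: 20.0
finger_force: 30.0
```

>>> play_rows:
  rows:
    - [[0, 0, 0.2], [0, 0, 0]]
    - [[0, 0, 0.2], [0, 0, 0]]
    - [[0, 0, 0.2], [0, 0, 0]]
    - [[0, 0, 0], [0, 0, 0]]
    - [[0, 0, 0], [0, 0, 0]]
    - [[0, 0, 0], [0, 0, 0]]
    - [[0, 0, 0], [0, 0, 0]]

```text
time_s: 17.6
position: [460.4, -352.8, 122.2]
ee_rot: [1.0, 0.029, 0.002, 0.001]
wrist_force: [0.8, -0.2, -1.2]
grip_width: 19.6
finger_force: 30.0
```

```bash
python3 - <<'E'
from h import *
from rig import robot
c=now();print(c[1],np.degrees(np.arctan2(c[0][1,0],c[0][0,0])),c[0][:,2]);t=c[0]@TIP2+c[1];print("tip",t)
rows(c,pk(t[2]));rows(c,pk(40),mm=15);rows(c,pk(15),mm=15)
for n in("scene","top"):
    W=cloud(robot.capture(n));v=(W-c[1])@c[0];m=(abs(v[...,0])<25)&(abs(v[...,1])<12)
    for lo,hi in((20,36),(38,46),(46,52)):
        k=m&(v[...,2]>lo)&(v[...,2]<=hi)
        if k.sum()>3:print(n,lo,hi,k.sum(),np.percentile(v[k],[2,50,98],axis=0).round(1).tolist())
E
```

```text
[ 460.37664916 -352.83063072  122.16757629] 3.340627137568291 [ 0.00315674 -0.00269026 -0.9999914 ]
tip [ 456.96535897 -353.48059832   69.85810639]
1 x [-0.0094, -0.0109, 0.0] [0.0037, -0.0038, 0.0009]
2 x [-0.005, -0.0057, 0.1244] [0.0018, -0.0019, 0.0004]
4 x [-0.0026, -0.0029, 0.1143] [0.0009, -0.001, 0.0002]
scene 20 36 12 [[-2.7, -2.1, 27.9], [0.4, 1.4, 34.0], [5.4, 5.3, 35.9]]
scene 38 46 6 [[-3.6, -0.9, 38.6], [6.1, 0.8, 41.0], [8.2, 2.3, 45.7]]
```

>>> play_rows:
  rows:
    - [[-0.0094, -0.011, 0], [0.0037, -0.0038, 0.001]]
    - [[0, 0, 0], [0, 0, 0]]
    - [[0, 0, 0.125], [0, 0, 0]]
    - [[0, 0, 0.125], [0, 0, 0]]
    - [[0, 0, 0], [0, 0, 0]]
    - [[0, 0, 0], [0, 0, 0]]
    - [[0, 0, 0], [0, 0, 0]]

```text
time_s: 18.4
position: [458.8, -351.2, 91.6]
ee_rot: [1.0, 0.029, -0.0, -0.001]
wrist_force: [0.6, 0.7, 0.7]
grip_width: 19.7
finger_force: 30.0
```

>>> play_rows:
  rows:
    - [[0, 0, 0.1], [0, 0, 0]]
    - [[0, 0, 0.08], [0, 0, 0]]
    - [[0, 0, 0], [0, 0, 0]]
    - [[0, 0, 0], [0, 0, 0]]
    - [[0, 0, 0], [0, 0, 0]]
    - [[0, 0, 0], [0, 0, 0]]

```text
time_s: 19.0
position: [458.5, -351.0, 69.6]
ee_rot: [1.0, 0.029, -0.001, -0.001]
wrist_force: [0.7, -0.1, -1.3]
grip_width: 19.8
finger_force: 30.0
```

```bash
python3 - <<'E'
from h import *
c=now();t=c[0]@TIP2+c[1];print("tip",t);rows(c,pk(14.),mm=5)
E
```

```text
tip [ 454.81037319 -351.41610721   17.26631694]
1 x [0.0057, 0.0054, 0.0272] [-0.0021, 0.0017, -0.0003]
```

In the pocket; lower the last few mm until contact.

>>> play_rows:
  rows:
    - [[0.005, 0.005, 0.025], [-0.002, 0.0017, 0]]
    - [[0, 0, 0], [0, 0, 0]]
    - [[0, 0, 0.008], [0, 0, 0]]
    - [[0, 0, 0], [0, 0, 0]]
    - [[0, 0, 0], [0, 0, 0]]

```text
time_s: 19.5
position: [459.3, -351.7, 66.6]
ee_rot: [1.0, 0.029, 0.0, 0.0]
wrist_force: [-0.7, 0.3, 5.9]
grip_width: 19.8
finger_force: 30.0
```

>>> play_rows:
  rows:
    - [[0, 0, 0], [0, 0, 0]]
    - [[0, 0, 0], [0, 0, 0]]
    - [[0, 0, 0], [0, 0, 0]]
    - [[0, 0, 0], [0, 0, 0]]
    - [[0, 0, 0], [0, 0, 0]]
    - [[0, 0, 0], [0, 0, 0]]
  claw: 0.15

```text
time_s: 20.1
position: [458.8, -351.3, 65.2]
ee_rot: [1.0, 0.029, -0.0, -0.0]
wrist_force: [-0.3, 0.0, -0.0]
grip_width: 49.4
finger_force: 0.0
```

>>> play_rows:
  rows:
    - [[0, 0, -0.15], [0, 0, 0]]
    - [[0, 0, -0.25], [0, 0, 0]]
    - [[0, 0, -0.3], [0, 0, 0]]
    - [[-0.1, -0.1, -0.3], [0, 0, 0]]
    - [[0, 0, 0], [0, 0, 0]]
    - [[0, 0, 0], [0, 0, 0]]
    - [[0, 0, 0], [0, 0, 0]]

```text
time_s: 20.8
position: [445.9, -339.7, 184.3]
ee_rot: [1.0, 0.029, -0.001, -0.001]
wrist_force: [0.0, 0.2, -0.4]
grip_width: 49.8
finger_force: 0.0
```

```bash
python3 - <<'E'
from h import *
from rig import robot
for n in("wrist","scene"):
    w=robot.capture(n);W=cloud(w);x,y,z=np.moveaxis(W,-1,0)
    near=(abs(x-456)<45)&(abs(y+352)<35);print(n,"stand",np.median(z[near&(z>45)&(z<54)]))
    for lo,hi in((60,75),(75,90),(95,110)):
        q=W[near&(z>lo)&(z<hi)]
        if len(q)>8:print(lo,len(q),rect(q[:,:2]),np.percentile(q[:,2],[50,97]).round(1))
    v=W-H;a=v@U;b=v@ey;s=v@N;m=(a>-95)&(a<-5)&(abs(b)<55)&(abs(s)<7)
    if m.sum()>50:print("lid",m.sum(),np.median(s[m]),np.polyfit(a[m],s[m],1)[0])
E
```

```text
wrist stand 49.945387137098805
60 56 (array([ 469.5, -350.8]), array([ 3.4, 18.1]), 9.83) [69.1 74.8]
75 62 (array([ 468.7, -351.7]), array([ 4.8, 19.5]), 1.41) [83.1 89.8]
95 684 (array([ 456.5, -352.1]), array([29. , 19.4]), 3.78) [104.1 105.8]
scene stand 51.29651730646708
60 37 (array([ 464.4, -356.8]), array([26. , 12.1]), 50.9) [68.2 74.3]
75 42 (array([ 463.2, -358.1]), array([26.7, 14.9]), 49.21) [81.5 89.3]
95 90 (array([ 456.2, -353.4]), array([29.9, 19. ]), 4.4) [104.9 107.8]
lid 536 3.1948730409592487 -0.005269068777717195
```

```bash
python3 -c "
from rig import robot
print(robot.close_job())"
```

```text
the job is handed in; nothing more can be done
None
```

I shut the hatch, turned the fastener clockwise to its stop, put the key back fully home in its pocket, and handed the job in at about 21 s; the hand-in gave no verdict, but camera checks showed the lid flush, the slot square to the hinge and the key at its starting height.

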